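Lamp off, pop the battery hatch

ROBOT

A 6-joint arm with a two-finger parallel gripper is mounted at the origin on the work surface. World frame = base frame: x ahead of the robot, y to its left, z up, the work surface at z = 0. Lengths are in m, angles in rad, forces in N, time in s.
With the tool pointing down it reaches from about 0.325 to 0.85 m from the base axis. Payload 4.4 kg.
Tool frame: the origin (TCP) lies at the very end of the fingers, on their centre line; the grasp point (between the pads) lies 19 mm behind it (arm.grasp_offset is the z of the grasp point in the tool frame, in m); z points along the fingers, y is the direction in which the jaws open and shut (so a half turn about z gives the same grasp; the last joint's range is limited). The gripper opens to 94 mm and grips with 3 to 60 N. Pads are 16 mm wide; open, the fingers measure 119 mm over their backs; the gripper's body (75 mm by 177 mm) begins 78 mm behind the grasp point.
Start: joints at [1.062, 0.207, 1.542, -0, 1.393, -0.15], TCP at [0.201, 0.539, 0.205] pointing down, gripper open.
Joint ranges: [-2.73, 2.73], [-0.86, 2.22], [0.23, 2.46], [-1.11, 4.25], [0.08, 2.63], [-2.82, 2.82]. Speed limits (rad/s): [2.79, 2.79, 3.14, 3.14, 3.14, 3.14].

INTERFACE

Orientations are given as [roll, pitch, yaw] about the fixed x, y, z axes, in that order (R = Rz(yaw) Ry(pitch) Rx(roll)).
In Python, from workcell import arm, eyes, workorder gives the robot as it stands. The module is installed in compiled form; this text tells all that it offers.
- The arm moves only by the tool play_rows, never from a script. Its argument "increments" is a list of rows, each a list of 7 numbers: the shift along the tool's x, y, z in mm, then the turn, a rotation vector about the tool's x, y, z in degrees, then the opening, from 0 (shut) to 1 (fully open). A call has 1 to 20 rows; each row shifts and turns the commanded pose from where the row before left it, along the tool's axes as they then stand; what a row does not reach is not made up. A row lasts 1/8 s, in which the tool goes at most 62.5 mm and 10.7 degrees, less where a joint would pass 70% of its speed; a pose out of reach is approached as far as the arm can. A call is refused whole if a number of a shift passes 62.5 or a number of a turn 10.7, either way. A call with a gripper value outside its range is refused whole. The fingers move at their own pace and stop on an object; the grip force is fixed at half the most. Time passes only in rows, so rows that do not move let the fingers close. It gives the time, the measured TCP pose, the force and the opening at its end, in the units of the state.
- arm.get_obs(): the state, without advancing time (a new reading comes with each control period).
- eyes.get_image(name): name is "scene" or "top" or "wrist"; returns (picture, depth): 400x640x3 uint8, red, green, blue; 400x640 float32, m along the optical axis (not along the pixel's ray), 0 where there is no reading.
- eyes.camera_params(name): a dict with "camera_matrix" (3x3 intrinsics, pixels), "k1" (the pictures are not rectified: a ray, as slopes to the right and down, at radius r is drawn at 1 + k1 r^2 times it, then the intrinsics apply), "xyz" and "attitude" of the camera in the world; the wrist camera has in their place "hand_eye" (4x4, takes a point from camera to tool coordinates, whose origin is the TCP and whose axes are the flange's). Camera axes: x right, y down, z forward; pixel columns grow to the right and rows downward; lengths in m; the calibration is good to about 2 mm. A picture is of the moment at which its call begins: read the wrist's pose just before it. camera_params takes no time and is no camera call.
- workorder.hand_in(): hands the job in, once; it reports no verdict.
The state is a dict: "time": time; "joint_pos": joint angles; "qvel": joint speeds; "effort": joint torques, N m; "eef_pos": TCP position; "orientation": TCP orientation; "force": force on the tool from outside, world axes, zero at the start; "ft_torque": the same for the moment, N m; "width": finger opening in m.
Only numpy, scipy, OpenCV 4.12 (cv2) and the standard library are available. Lean on these libraries where they do the work, as an engineer would, in place of code of your own. Each camera call takes 0.05 s, during which the arm holds its last target.

TASK

Get the microscope's power pack ready for new batteries using only a fingertip: push the lamp's red-tipped lever all the way over towards the lit disc to switch the lamp off, then press the yellow end of the power pack's battery hatch down once, firmly until it gives, and take your finger away so that it pops open. Watch for two seconds, hands off, that the hatch stays open; do not push it shut again, and leave everything else on the table where it stands, picking nothing up.

Things in the scene. Friction and masses are not known exactly. Their poses are not given: they have to be found in the camera images.
- lamp: microscope lamp: flat black slab 170 x 110 x 30 mm fixed to the table, with a lit pale-blue glass disc in a steel ring (76 mm) on its top. Origin: centre of its underside. Its x axis runs along its length from the lever end to the disc end, z up; the disc is centred 40 mm along +x.
- lamp_lever_tip (a point): centre of the red ball (26 mm in diameter) at the end of the lamp's toggle lever, about 96 to 102 mm above the table. The lever (a 10 mm steel bar, 50 mm from pivot to ball centre) stands on a grey block (70 x 50 mm, 25 mm high, centred on the lamp's top 45 mm from its centre towards -x); its pivot is 52 mm above the table in the middle of that block. It starts leaning to the lamp's -x side; beyond the ball on that side the space is free down to the lamp's top and the table.
- lamp_lever (a joint): toggle lever of the lamp, rad: 0 = leaning fully to the lamp's -x end (on), upright at 0.5, 1.0 = stop, leaning fully to +x towards the glass disc (off). It stays where it is left and takes about 1.5 N at the ball.
- pack: grey plastic power pack 170 x 110 x 50 mm (top face 50 mm above the table) fixed to the table. Origin: centre of its underside; x runs along its length from the yellow pressing end of its battery hatch to the solid vented end, z up.
- hatch_pad (a point): centre of the top of the yellow ribbed pressing pad (26 mm along the pack's x, 50 mm across) on the free end of the battery hatch, 61 mm above the table while shut. The hatch is a black plate 87 x 76 x 6 mm on the front half of the pack's top, standing 8 mm proud of it (the pad is 3 mm higher still), hinged on a line across the pack 15 mm from its centre towards +x, 52 mm above the table; the pad's centre is 73 mm from the hinge. Its free end swings up.
- hatch (a joint): battery hatch, rad: 0 = shut and latched (within 0.01), -0.07 = pressed in to the stop (pad down 5 mm), about 0.6 = popped open. Push-push latch: pressed in beyond about -0.03 (pad down 2 to 3 mm, about 2 to 3 N at the pad) it lets go, and when the finger is taken away the hatch's spring swings it open in about 0.6 s (pad up about 40 mm) and holds it there; pushed all the way down again it would latch shut.
- flag (a joint): red tell-tale pin of 8 mm beside the hatch on the pack's +y side, m: 0 = down (top 4 mm above the pack's top); the opening hatch lifts it to about 0.016 and it stays up by friction, even if the hatch is shut again.
- sample_bottle_mid (a point): white plastic sample bottle with a white cap, 64 mm in diameter, 130 mm tall; loose, not part of the job. This point: its centre, half-way up.
- stain_jar_mid (a point): small amber glass stain jar with a black cap, 40 mm in diameter, 60 mm tall; loose, not part of the job. This point: its centre, half-way up.
- petri_dish_mid (a point): shallow glass petri dish, 70 mm in diameter, 14 mm tall; loose, not part of the job. This point: its centre, half-way up.
- slide_box_mid (a point): blue plastic slide box, 85 x 110 x 35 mm; loose, not part of the job. This point: its centre, half-way up.
- white_lid_mid (a point): white plastic screw lid lying flat, 60 mm in diameter, 16 mm tall; loose, not part of the job. This point: its centre, half-way up.
- specimen_block_mid (a point): clear plastic specimen block, 50 x 30 x 25 mm; loose, not part of the job. This point: its centre, half-way up.
Mind the look-alikes: they are no part of the job. What is meant by the lamp is not green or pink, and is the larger of those in its own colour.

How it is judged:
By the outcome, as a careful person would: the job done as asked, in the order asked, and still so for the second after the job is handed in, with the robot touching nothing.
It also fails if it takes over 42 s, if anything falls off the work surface, if the arm or the gripper's body presses on something with over 40 N, if the wrist force passes 120 N, or if a joint passes its speed limit or range.

## Working session

There is one attempt and no reset: what is moved stays moved. The work goes in short steps, Python scripts to look and compute and a tool call to move; the robot and the scene stay as the last step left them, time stands still between calls to the robot, and variables do not carry over. Pictures are saved under pics/ and viewed, and the job is handed in when it is done.

Besides the shell and the picture viewer there is one more tool, called after "Emit:" as name(argument=value, ...), one argument or row to a line, values as JSON. play_rows: Moves the arm, as the interface text tells. Its arguments: {"type":"object","properties":{"increments":{"type":"array","items":{"type":"array","items":{"type":"number"}}}},"required":["increments"]}

```bash
mkdir -p pics
python3 - <<'E'
from workcell import arm, eyes
import cv2, numpy as np
o=arm.get_obs()
for k in o: print(k,np.round(o[k],3))
print(arm.grasp_offset)
for n in ["scene","top"]:
    p=eyes.camera_params(n); print(n,p)
    im,d=eyes.get_image(n); cv2.imwrite(f"pics/{n}0.png",im[:,:,::-1]); np.savez(f"pics/{n}0.npz",im=im,d=d)
print(eyes.camera_params("wrist"))
E
```

```text
time 0.0
joint_pos [ 1.062  0.207  1.543  0.     1.394 -0.151]
qvel [-0.    -0.002 -0.001  0.     0.001  0.001]
effort [ 1.0000e-03 -3.7088e+01 -2.8141e+01  7.0000e-02  3.6000e-02 -0.0000e+00]
eef_pos [0.201 0.538 0.204]
orientation [-3.139 -0.     2.784]
force [ 0.252 -0.1   -0.248]
ft_torque [-0.071 -0.036  0.002]
width 0.094
-0.0188
scene {'camera_matrix': array([[376.75675113,   0.        , 318.28289451],
       [  0.        , 376.75675113, 204.07070371],
       [  0.        ,   0.        ,   1.        ]]), 'k1': -0.03822549897457165, 'xyz': array([ 1.4336983 , -0.2304354 ,  0.91271026]), 'attitude': array([-2.30989601, -0.02096368,  1.31958243])}
top {'camera_matrix': array([[438.31167635,   0.        , 316.88372752],
       [  0.        , 438.31167635, 192.62589352],
       [  0.        ,   0.        ,   1.        ]]), 'k1': -0.00587416905168228, 'xyz': array([ 0.33699514, -0.01537671,  1.21849175]), 'attitude': array([-2.92630184, -0.00455758, -1.41415083])}
{'camera_matrix': array([[336.44771461,   0.        , 316.09627979],
       [  0.        , 336.44771461, 206.12849125],
       [  0.        ,   0.        ,   1.        ]]), 'k1': 0.01959684148470279, 'hand_eye': array([[ 1.29619403e-03, -9.61213759e-01, -2.75801430e-01,
         8.09459551e-02],
       [ 9.99999122e-01,  1.17025614e-03,  6.21195417e-04,
         1.25815924e-03],
       [-2.74343264e-04, -2.75801993e-01,  9.61214432e-01,
        -1.79503588e-01],
       [ 0.00000000e+00,  0.00000000e+00,  0.00000000e+00,
         1.00000000e+00]])}
```

View pics/scene0.png

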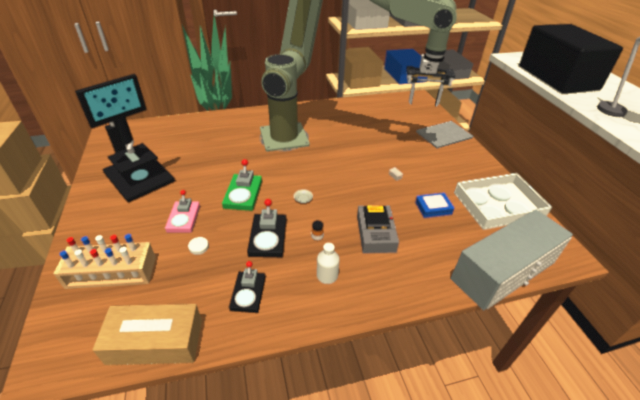

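View pics/top0.png

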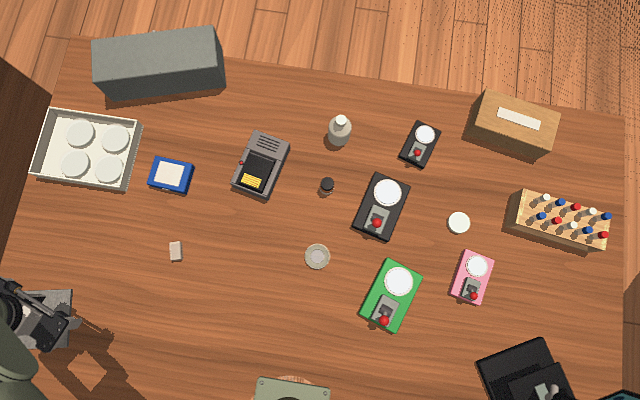

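The scene shows the large black lamp at about (267,235) and the pack at (377,228). In the top view they are at (381,207) and (262,165). The smaller black, green and pink lamps are look-alikes. Next I'll measure them.

```bash
cat > h.py <<'E'
import cv2, numpy as np
from scipy.spatial.transform import Rotation as Ro
from workcell import arm, eyes
def pose(n):
    p=eyes.camera_params(n)
    if n=="wrist":
        o=arm.get_obs(); T=np.eye(4); T[:3,:3]=Ro.from_euler('xyz',o["orientation"]).as_matrix(); T[:3,3]=o["eef_pos"]
        M=T@p["hand_eye"]; return p,M[:3,:3],M[:3,3]
    return p,Ro.from_euler('xyz',p["attitude"]).as_matrix(),np.array(p["xyz"])
def rays(p,uv):
    uv=np.asarray(uv,float).reshape(-1,1,2)
    x=cv2.undistortPoints(uv,p["camera_matrix"],np.array([p["k1"],0,0,0,0.])).reshape(-1,2)
    return np.c_[x,np.ones(len(x))]
def plane(P,uv,z):
    p,R,t=P; d=rays(p,uv)@R.T
    return t+d*((z-t[2])/d[:,2])[:,None]
def bydepth(P,uv,dep):
    p,R,t=P; return t+(rays(p,uv)*np.asarray(dep)[:,None])@R.T
def tri(P1,uv1,P2,uv2):
    a=(rays(P1[0],[uv1])@P1[1].T)[0];b=(rays(P2[0],[uv2])@P2[1].T)[0]
    s=np.linalg.lstsq(np.c_[a,-b],P2[2]-P1[2],rcond=None)[0]
    q1=P1[2]+a*s[0];q2=P2[2]+b*s[1]; return (q1+q2)/2,np.linalg.norm(q1-q2)
E
python3 - <<'E'
from h import *
T=pose("top");S=pose("scene")
t=np.load("pics/top0.npz");s=np.load("pics/scene0.npz")
def cen(im,box,kind):
    x0,y0,x1,y1=box;c=im[y0:y1,x0:x1];h=cv2.cvtColor(c,cv2.COLOR_RGB2HSV).astype(int)
    H,Sa,V=h[...,0],h[...,1],h[...,2]
    m={'red':((H<8)|(H>172))&(Sa>150)&(V>90),'yel':(H>18)&(H<35)&(Sa>130)&(V>120),'disc':(Sa<60)&(V>190)}[kind]
    n,l,st,ce=cv2.connectedComponentsWithStats(m.astype(np.uint8));
    if n<2: return None
    i=1+np.argmax(st[1:,4]);print(kind,st[i],ce[i]+[x0,y0]);return ce[i]+[x0,y0]
bt=cen(t['im'],(350,170,412,245),'red');bs=cen(s['im'],(245,190,290,260),'red')
yt=cen(t['im'],(225,125,295,205),'yel');ys=cen(s['im'],(350,200,400,255),'yel')
dt=cen(t['im'],(350,170,412,245),'disc');ds=cen(s['im'],(245,200,290,260),'disc')
print('ball',tri(T,bt,S,bs),plane(T,[bt],.1),plane(S,[bs],.1))
print('pad',tri(T,yt,S,ys),plane(T,[yt],.061),plane(S,[ys],.061))
print('disc',tri(T,dt,S,ds),plane(T,[dt],.032),plane(S,[ds],.032))
# overview of others
for n,uv,z in [('bottle',(340,121),.13),('jar',(328,184),.06),('petri',(317,256),.014),('lid',(459,222),.016),('slb',(171,174),.035),('spec',(176,251),.025),('gball',(384,321),.08)]:
    print(n,plane(T,[uv],z).round(3))
for n,im,b in (('t',t['im'],(225,110,415,250)),('s',s['im'],(235,180,410,290))):
    c=im[b[1]:b[3],b[0]:b[2]]; cv2.imwrite(f'pics/c_{n}.png',cv2.resize(c,None,fx=4,fy=4,interpolation=cv2.INTER_CUBIC)[:,:,::-1])
E
```

```text
red [22 48 10 10 71] [376.45070423 222.29577465]
red [19  9  8  7 44] [267.5 202. ]
yel [ 16  48  21  15 149] [250.6442953  179.97315436]
yel [ 17   5  17   8 117] [374.94871795 208.7008547 ]
disc [ 24   9  28  27 570] [387.15087719 192.05087719]
disc [  9  32  24  17 326] [265.55521472 240.01226994]
ball (array([ 0.52626656, -0.14737078,  0.09853455]), np.float64(0.0024127004354181606)) [[ 0.52620158 -0.14600247  0.1       ]] [[ 0.52758338 -0.14869263  0.1       ]]
pad (array([0.59452181, 0.20103414, 0.05773629]), np.float64(0.0037332942091628974)) [[0.59435102 0.20225876 0.061     ]] [[0.59769099 0.19742044 0.061     ]]
disc (array([ 0.62633846, -0.17370239,  0.03136192]), np.float64(0.002231870948743059)) [[ 0.62634318 -0.17250865  0.032     ]] [[ 0.62664671 -0.17483233  0.032     ]]
bottle [[ 0.773 -0.013  0.13 ]]
jar [[ 0.617 -0.007  0.06 ]]
petri [[ 0.423 -0.008  0.014]]
lid [[ 0.577 -0.382  0.016]]
slb [[0.582 0.43  0.035]]
spec [[0.376 0.371 0.025]]
gball [[ 0.285 -0.199  0.08 ]]
```

View pics/c_t.png

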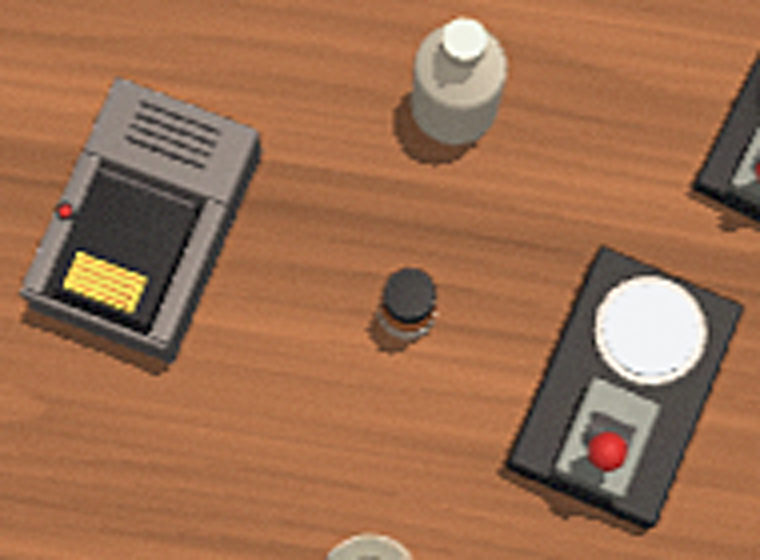

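View pics/c_s.png

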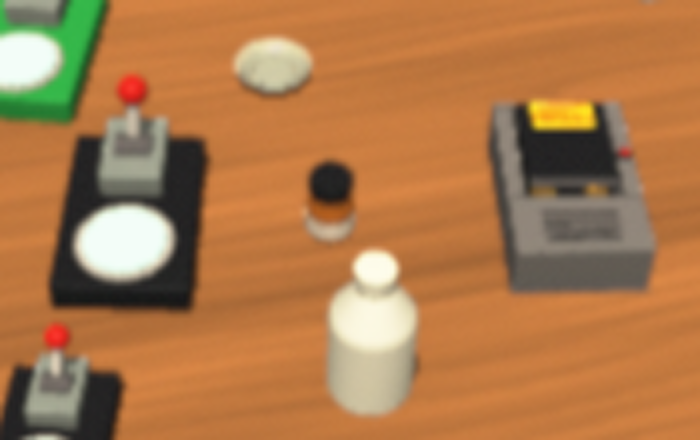

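```bash
cat >> h.py <<'E'
def rel(target,yaw=None,pose0=None):
    o=arm.get_obs(); R=Ro.from_euler('xyz',o["orientation"]); 
    d=R.inv().apply(np.array(target)-o["eef_pos"])*1000
    rv=None
    if yaw is not None: rv=np.degrees((R.inv()*Ro.from_euler('xyz',[np.pi,0,yaw])).as_rotvec())
    print('tool shift mm',d.round(1),'turn deg',None if rv is None else rv.round(1))
E
python3 - <<'E'
from h import *
T=pose("top");S=pose("scene")
f=lambda L,o:np.array(L)/4+o
a=plane(T,f([(602,248),(742,302),(655,523),(510,464)],(225,110)),.03);print('lamp',a.round(3),'c',a.mean(0))
ax=(a[0]+a[1]-a[2]-a[3])[:2]/2;print(np.linalg.norm(ax),np.degrees(np.arctan2(ax[1],ax[0])),np.linalg.norm(a[0]-a[1]))
a=plane(T,f([(118,80),(258,132),(168,345),(25,293)],(225,110)),.05);print('pack',a.round(3),'c',a.mean(0))
ax=(a[0]+a[1]-a[2]-a[3])[:2]/2;print(np.linalg.norm(ax),np.degrees(np.arctan2(ax[1],ax[0])),np.linalg.norm(a[0]-a[1]))
rel([0.45,0.25,0.2],np.radians(164))
E
```

```text
lamp [[ 0.679 -0.133  0.03 ]
 [ 0.656 -0.235  0.03 ]
 [ 0.493 -0.194  0.03 ]
 [ 0.518 -0.091  0.03 ]] c [ 0.58634499 -0.16317552  0.03      ]
0.16721747292858608 -14.523490155019493 0.1040992460739029
pack [[0.741 0.221 0.05 ]
 [0.719 0.117 0.05 ]
 [0.559 0.152 0.05 ]
 [0.579 0.255 0.05 ]] c [0.64945201 0.18618975 0.05      ]
0.1642675478677417 -12.108364227709343 0.10618762371852171
tool shift mm [-334.  -182.5    4.7] turn deg [-0.1 -0.  -4.5]
```

Emit:
play_rows(
  increments=[
    [-15,-8,0,0,0,0,0],
    [-30,-16,0,0,0,0,0],
    [-34,-19,0,0,0,0,0],
    [-34,-19,0,0,0,0,0],
    [-34,-19,0,0,0,0,0],
    [-34,-19,0,0,0,0,0],
    [-34,-19,0,0,0,0,0],
    [-34,-19,0,0,0,0,0],
    [-34,-19,0,0,0,0,0],
    [-34,-19,0,0,0,0,0],
    [-17,-6,0,0,0,0,0],
    [0,0,0,0,0,-3,0],
    [0,0,0,0,0,-3,0],
  ],
)

```text
time: 1.72
eef_pos: [0.4504, 0.2509, 0.2052]
orientation: [-3.142, -0.001, 2.89]
force: [0.5, -0.1, 0.2]
width: 0.0004
```

Run:
```python
from h import *
o=arm.get_obs();print(o['time'],o['eef_pos'],np.degrees(o['orientation']),o['joint_pos'].round(2),o['width'])
rel([0.472,-0.134,0.2],np.radians(165.5))
```

```text
1.725 [0.45040684 0.25089804 0.20524095] [-1.79999869e+02 -4.10500453e-02  1.65563932e+02] [ 0.34  0.08  1.69  0.    1.38 -0.98] 0.00037589802812599643
tool shift mm [-116.9 -367.4    5.2] turn deg [-0.  -0.   0.1]
```

Emit:
play_rows(
  increments=[
    [-5,-17,0,0,0,0,0],
    [-11,-35,0,0,0,0,0],
    [-13,-40,0,0,0,0,0],
    [-13,-40,0,0,0,0,0],
    [-13,-40,0,0,0,0,0],
    [-13,-40,0,0,0,0,0],
    [-13,-40,0,0,0,0,0],
    [-13,-40,0,0,0,0,0],
    [-12,-40,0,0,0,0,0],
    [-8,-25,0,0,0,0,0],
    [-3,-10,0,0,0,0,0],
    [0,0,0,0,0,0,0],
  ],
)

```text
time: 3.22
eef_pos: [0.4715, -0.1337, 0.2053]
orientation: [3.141, -0.0, 2.887]
force: [0.9, 0.3, 0.1]
width: 0.0006
```

Run:
```python
from h import *
P=pose("wrist");im,d=eyes.get_image("wrist");cv2.imwrite("pics/w1.png",im[:,:,::-1]);np.savez("pics/w1.npz",im=im,d=d)
hs=cv2.cvtColor(im,cv2.COLOR_RGB2HSV).astype(int)
m=((hs[...,0]<8)|(hs[...,0]>172))&(hs[...,1]>150)&(hs[...,2]>90)
n,l,st,ce=cv2.connectedComponentsWithStats(m.astype(np.uint8))
for i in range(1,n):
    if st[i,4]>60: print(st[i],ce[i],plane(P,[ce[i]],.096).round(4))
rel([0.472,-0.134,0.085],np.radians(165.5))
```

```text
[159   0  33  17 407] [176.23341523   6.36609337] [[ 0.2951 -0.1958  0.096 ]]
[  0 176   6  17  78] [  2.06410256 185.08974359] [[ 0.3876 -0.3903  0.096 ]]
tool shift mm [ -0.7  -0.9 120.3] turn deg [ 0. -0. -0.]
```

View pics/w1.png

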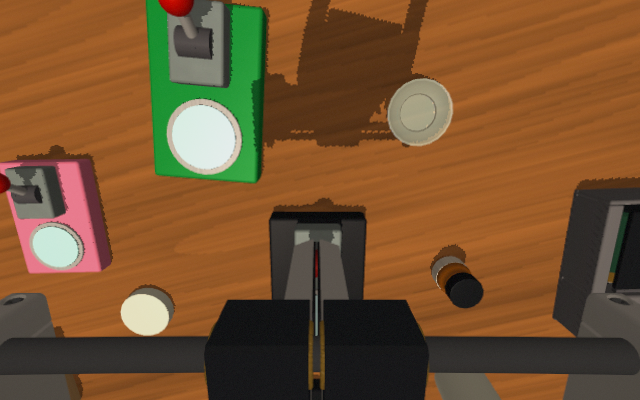

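The wrist view has the lamp lined up with the fingers at column 317, with the red ball visible through the slit between them. Next I'll go down behind the ball.

Emit:
play_rows(
  increments=[
    [0,0,20,0,0,0,0],
    [0,0,30,0,0,0,0],
    [0,0,30,0,0,0,0],
    [0,0,25,0,0,0,0],
    [0,0,13,0,0,0,0],
    [0,0,0,0,0,0,0],
  ],
)

```text
time: 4.03
eef_pos: [0.4713, -0.1324, 0.0868]
orientation: [3.141, -0.002, 2.89]
force: [-0.8, -0.5, -0.3]
width: 0.0005
```

```bash
python3 - <<'E'
from h import *
o=arm.get_obs();print(o['time'],o['eef_pos'],o['force'])
for n,b in (("top",(330,160,430,260)),("scene",(210,160,330,280))):
    im,d=eyes.get_image(n); c=im[b[1]:b[3],b[0]:b[2]]; cv2.imwrite(f"pics/{n}2.png",cv2.resize(c,None,fx=4,fy=4)[:,:,::-1])
E
python3 -c "
import cv2,numpy as np
a=cv2.imread('pics/top2.png');b=cv2.imread('pics/scene2.png')
a=cv2.resize(a,(380,380));b=cv2.resize(b,(380,380));cv2.imwrite('pics/j2.png',np.hstack([a,b]))"
```

```text
4.025 [ 0.47126453 -0.13244248  0.08679945] [-0.82059485 -0.50419335 -0.27119711]
```

View pics/j2.png

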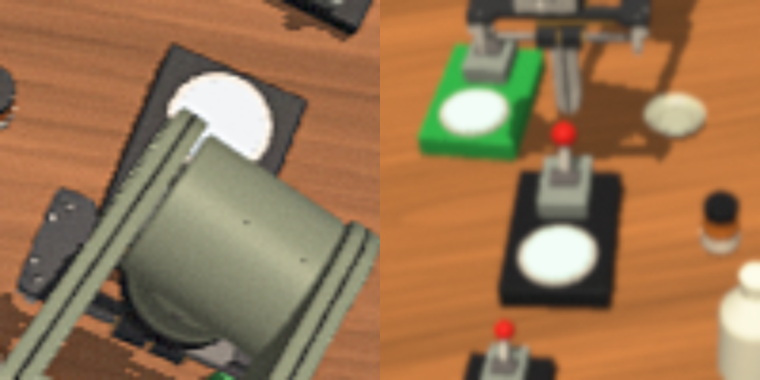

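Emit:
play_rows(
  increments=[
    [-8,-1,0,0,0,0,0],
    [-10,0,0,0,0,0,0],
    [-8,0,0,0,0,0,0],
    [-6,0,0,0,0,0,0],
    [-6,0,0,0,0,0,0],
    [-6,0,0,0,0,0,0],
    [-6,0,0,0,0,0,0],
    [-6,0,0,0,0,0,0],
    [-6,0,0,0,0,0,0],
    [-5,0,0,0,0,0,0],
    [-3,0,0,0,0,0,0],
  ],
)

```text
time: 5.5
eef_pos: [0.5397, -0.1521, 0.0873]
orientation: [-3.142, 0.0, 2.889]
force: [-1.0, 0.2, 1.0]
width: 0.0002
```

```bash
cat > look.py <<'E'
import sys
from h import *
o=arm.get_obs();print(o['time'],o['eef_pos'].round(4),o['force'].round(2))
b=[int(v) for v in sys.argv[2:6]]
im,d=eyes.get_image("scene");c=im[b[1]:b[3],b[0]:b[2]];f=min(780/c.shape[1],580/c.shape[0]);cv2.imwrite(f"pics/{sys.argv[1]}.png",cv2.resize(c,None,fx=f,fy=f,interpolation=cv2.INTER_CUBIC)[:,:,::-1])
E
python3 look.py s3 210 160 330 280
```

```text
5.5 [ 0.5397 -0.1521  0.0873] [-0.99  0.18  0.95]
```

View pics/s3.png

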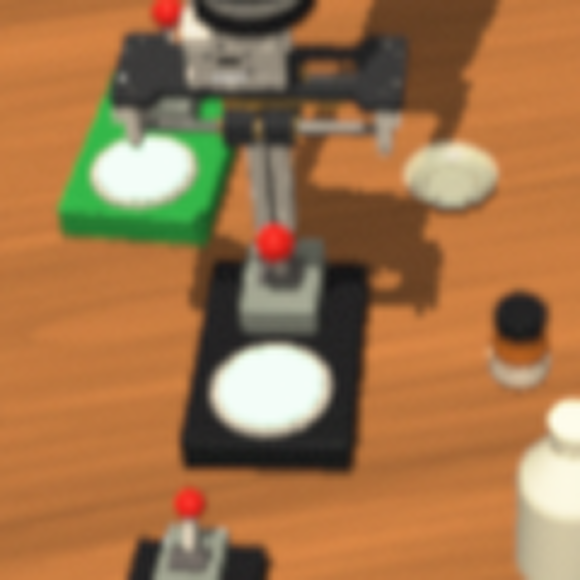

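The ball is moving over, and at about 1 N it isn't at its stop yet. I'll keep pushing in small steps.

Emit:
play_rows(
  increments=[
    [-2,0,0,0,0,0,0],
    [-2,0,0,0,0,0,0],
    [0,0,0,0,0,0,0],
  ],
)

```text
time: 5.92
eef_pos: [0.5431, -0.1529, 0.0871]
orientation: [3.142, -0.001, 2.889]
force: [-1.8, 0.3, -1.4]
width: 0.0004
```

Emit:
play_rows(
  increments=[
    [-2,0,0,0,0,0,0],
    [-1,0,0,0,0,0,0],
    [0,0,0,0,0,0,0],
  ],
)

```text
time: 6.3
eef_pos: [0.5455, -0.1534, 0.0871]
orientation: [3.141, -0.002, 2.889]
force: [-3.2, 0.9, -1.0]
width: 0.0005
```

Emit:
play_rows(
  increments=[
    [-2,0,0,0,0,0,0],
    [0,0,0,0,0,0,0],
  ],
)

```text
time: 6.55
eef_pos: [0.5457, -0.1534, 0.087]
orientation: [3.141, -0.006, 2.889]
force: [-7.2, 1.7, 3.3]
width: 0.0006
```

Emit:
play_rows(
  increments=[
    [-2,0,0,0,0,0,0],
    [0,0,0,0,0,0,0],
  ],
)

```text
time: 6.8
eef_pos: [0.5459, -0.1535, 0.087]
orientation: [3.141, -0.01, 2.889]
force: [-12.3, 2.7, 5.7]
width: 0.0004
```

It's at the stop: the force is 12 N and the tip no longer moves. I'll back away and rise.

Emit:
play_rows(
  increments=[
    [8,0,0,0,0,0,0],
    [15,0,0,0,0,0,0],
    [20,0,0,0,0,0,0],
    [10,0,-10,0,0,0,0],
    [0,0,-35,0,0,0,0],
    [0,0,-40,0,0,0,0],
    [0,0,-30,0,0,0,0],
    [0,15,0,0,0,0,0],
    [0,35,0,0,0,0,0],
    [0,40,0,0,0,0,0],
    [0,40,0,0,0,0,0],
    [0,30,0,0,0,0,0],
    [0,10,0,0,0,0,0],
    [0,0,0,0,0,0,0],
  ],
)

```text
time: 8.55
eef_pos: [0.5409, 0.0237, 0.2016]
orientation: [-3.141, -0.001, 2.89]
force: [0.4, -0.1, -0.4]
width: 0.0006
```

```bash
python3 look.py s4 230 170 410 290
python3 - <<'E'
from h import *
rel([0.5945,0.2,0.2],np.radians(167.9))
S=pose("scene");im,d=eyes.get_image("scene")
b=im[170:270,245:290];hs=cv2.cvtColor(b,cv2.COLOR_RGB2HSV).astype(int)
m=((hs[...,0]<8)|(hs[...,0]>172))&(hs[...,1]>150)&(hs[...,2]>90)
n,l,st,ce=cv2.connectedComponentsWithStats(m.astype(np.uint8));i=1+np.argmax(st[1:,4])
print(ce[i]+[245,170],plane(S,[ce[i]+[245,170]],.096))
E
```

```text
8.55 [0.5409 0.0237 0.2016] [ 0.4  -0.09 -0.41]
tool shift mm [ -7.6 184.8   1.6] turn deg [-0.  -0.1 -2.4]
[266.10416667 211.52083333] [[ 0.56637696 -0.15932926  0.096     ]]
```

View pics/s4.png

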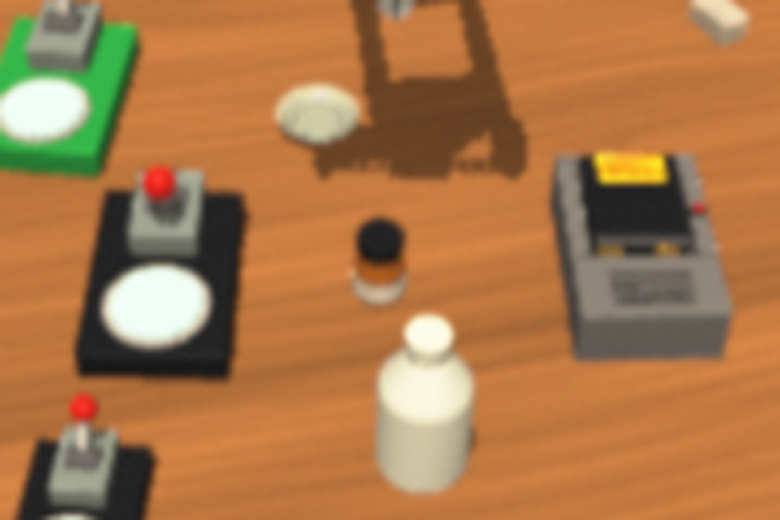

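The ball now sits at (0.566, -0.159), about 24 mm past the pivot towards the disc, which is the stop. Nothing else has moved. Next is the pad.

Emit:
play_rows(
  increments=[
    [0,15,0,0,0,0,0],
    [-1,30,0,0,0,0,0],
    [-2,38,0,0,0,0,0],
    [-2,38,0,0,0,0,0],
    [-2,35,0,0,0,0,0],
    [-1,20,0,0,0,0,0],
    [0,9,0,0,0,-2.4,0],
    [0,0,30,0,0,0,0],
    [0,0,35,0,0,0,0],
    [0,0,30,0,0,0,0],
    [0,0,15,0,0,0,0],
    [0,0,0,0,0,0,0],
  ],
)

```text
time: 10.15
eef_pos: [0.5946, 0.1995, 0.0914]
orientation: [-3.14, -0.002, 2.93]
force: [0.1, -0.2, 0.2]
width: 0.0004
```

```bash
python3 look.py s5 330 170 430 260
python3 - <<'E'
from h import *
rel([0.5945,0.2,0.061],np.radians(167.9))
im,d=eyes.get_image("wrist");cv2.imwrite("pics/w5.png",im[:,:,::-1])
E
```

```text
10.15 [0.5946 0.1995 0.0914] [ 0.12 -0.21  0.2 ]
tool shift mm [ 1.2 -0.1 31.8] turn deg [-0.  0. -0.]
```

View pics/s5.png

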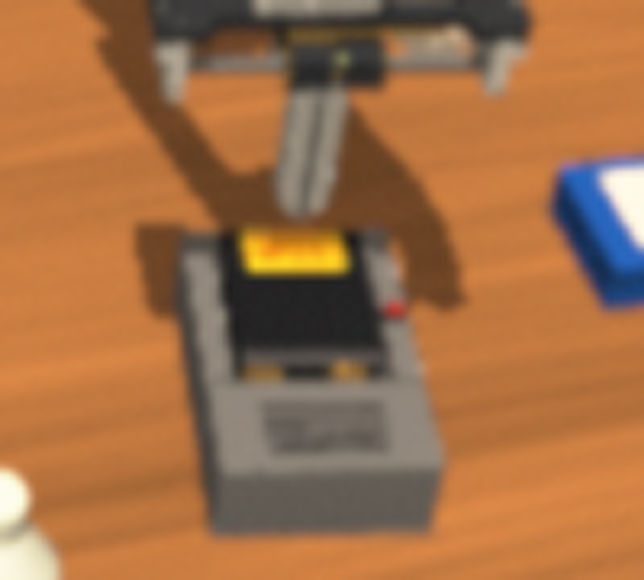

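View pics/w5.png

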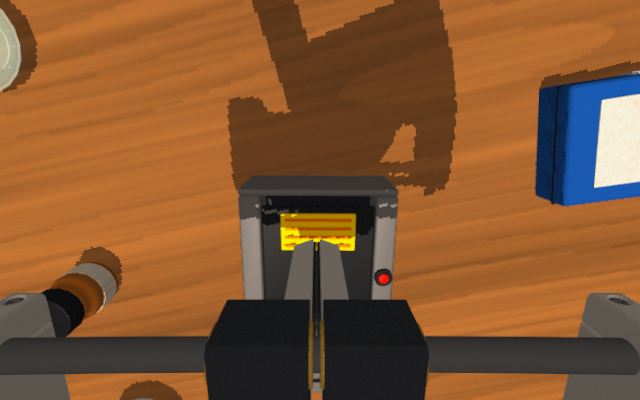

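The finger is over the pad and centred on it (wrist view, pad at 318,232). Now I'll press.

Emit:
play_rows(
  increments=[
    [0,0,10,0,0,0,0],
    [0,0,10,0,0,0,0],
    [0,0,6,0,0,0,0],
    [0,0,0,0,0,0,0],
  ],
)

```text
time: 10.75
eef_pos: [0.5946, 0.2001, 0.0654]
orientation: [-3.141, -0.002, 2.93]
force: [-0.0, -0.2, -0.2]
width: 0.0004
```

Emit:
play_rows(
  increments=[
    [0,0,2,0,0,0,0],
    [0,0,2,0,0,0,0],
    [0,0,2,0,0,0,0],
    [0,0,1,0,0,0,0],
  ],
)

```text
time: 11.25
eef_pos: [0.5954, 0.2003, 0.0598]
orientation: [3.141, 0.0, 2.93]
force: [-1.8, -0.2, 2.1]
width: 0.0007
```

Emit:
play_rows(
  increments=[
    [0,0,2,0,0,0,0],
    [0,0,1,0,0,0,0],
    [0,0,0,0,0,0,0],
  ],
)

```text
time: 11.62
eef_pos: [0.5952, 0.2004, 0.0567]
orientation: [3.141, -0.0, 2.93]
force: [-3.4, 0.4, 3.5]
width: 0.0005
```

Emit:
play_rows(
  increments=[
    [0,0,1,0,0,0,0],
    [0,0,1,0,0,0,0],
    [0,0,0,0,0,0,0],
  ],
)

```text
time: 12.0
eef_pos: [0.5953, 0.2005, 0.0564]
orientation: [3.142, -0.0, 2.931]
force: [-5.9, -0.5, 12.1]
width: 0.0004
```

Emit:
play_rows(
  increments=[
    [0,0,-25,0,0,0,0],
    [0,0,-45,0,0,0,0],
    [0,0,-45,0,0,0,0],
    [20,0,-25,0,0,0,0],
    [40,0,0,0,0,0,0],
    [40,0,0,0,0,0,0],
    [20,0,0,0,0,0,0],
    [0,0,0,0,0,0,0],
    [0,0,0,0,0,0,0],
  ],
)

```text
time: 13.12
eef_pos: [0.479, 0.2252, 0.1944]
orientation: [3.141, 0.001, 2.93]
force: [-0.2, 0.1, -0.1]
width: 0.0003
```

```bash
python3 look.py s6 230 150 430 290
```

```text
13.125 [0.479  0.2252 0.1944] [-0.18  0.06 -0.12]
```

View pics/s6.png

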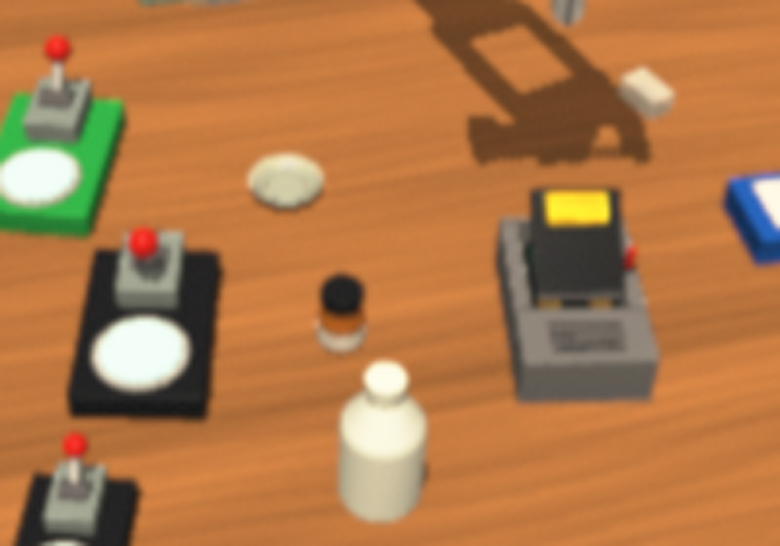

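The hatch is open with its yellow pad raised, the flag is up, and the lamp lever leans towards the disc. I'll watch hands off for a bit over 2 s.

Emit:
play_rows(
  increments=[
    [0,0,0,0,0,0,0],
    [0,0,0,0,0,0,0],
    [0,0,0,0,0,0,0],
    [0,0,0,0,0,0,0],
    [0,0,0,0,0,0,0],
    [0,0,0,0,0,0,0],
    [0,0,0,0,0,0,0],
    [0,0,0,0,0,0,0],
    [0,0,0,0,0,0,0],
    [0,0,0,0,0,0,0],
    [0,0,0,0,0,0,0],
    [0,0,0,0,0,0,0],
    [0,0,0,0,0,0,0],
    [0,0,0,0,0,0,0],
    [0,0,0,0,0,0,0],
    [0,0,0,0,0,0,0],
    [0,0,0,0,0,0,0],
    [0,0,0,0,0,0,0],
    [0,0,0,0,0,0,0],
  ],
)

```text
time: 15.55
eef_pos: [0.478, 0.2254, 0.1944]
orientation: [-3.142, -0.0, 2.93]
force: [-1.0, -0.6, -1.0]
width: 0.0003
```

```bash
python3 look.py s7 230 150 430 290
python3 - <<'E'
import cv2
print(cv2.absdiff(cv2.imread('pics/s6.png'),cv2.imread('pics/s7.png'))[150:].mean())
from h import *
S=pose("scene");T=pose("top");c=[]
for P,n,(x0,y0,x1,y1) in ((S,"scene",(350,180,410,255)),(T,"top",(225,125,295,205))):
    im,d=eyes.get_image(n);h=cv2.cvtColor(im[y0:y1,x0:x1],cv2.COLOR_RGB2HSV).astype(int)
    m=(h[...,0]>18)&(h[...,0]<35)&(h[...,1]>130)&(h[...,2]>120)
    nn,l,st,ce=cv2.connectedComponentsWithStats(m.astype(np.uint8));
    if nn>1: i=1+np.argmax(st[1:,4]);c.append(ce[i]+[x0,y0]);print(n,st[i,4],c[-1])
if len(c)==2: print(tri(S,c[0],T,c[1]))
E
```

```text
15.55 [0.478  0.2254 0.1944] [-0.97 -0.58 -0.98]
0.6098333765000432
scene 155 [377.55483871 202.95483871]
top 82 [251.06097561 170.90243902]
(array([0.61026333, 0.19788433, 0.09804238]), np.float64(0.00196140643718832))
```

View pics/s7.png

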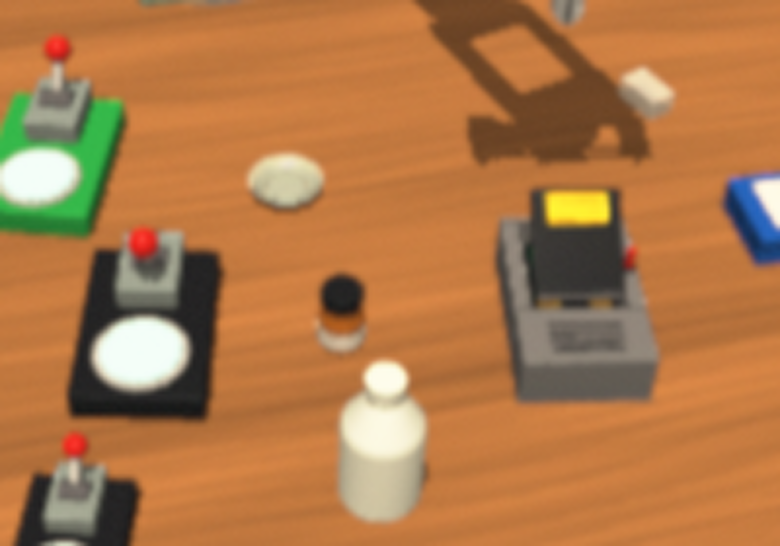

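The hatch has stayed open: its pad is at z = 0.098, about 40 mm up, and nothing has changed since the last picture. Handing in.

```bash
python3 -c "
from workcell import workorder
print(workorder.hand_in())"
```

```text
the job is handed in; nothing more can be done
None
```

The lamp's lever is over at its stop on the disc side, and the power pack's hatch is popped open. I handed the job in just after 15.5 s on the robot's clock.

- **Lamp lever:** I pushed the larger black lamp's red ball with the closed fingertips until the force rose to about 12 N and the tip stopped moving. A picture afterwards put the ball about 24 mm past the pivot towards the disc.
- **Hatch:** I pressed the yellow pad once, about 4.5 mm down to its stop at about 12 N. I then lifted the finger straight up and moved it clear.
- **Last checks:** After more than 2 s hands off, the hatch was still open. The pad was at about 98 mm height, roughly 40 mm up, and the red flag pin looked raised. Before-and-after pictures of the pack and lamp area showed no change, and I saw nothing else on the table move.
- **Disagreement:** The disc still looks bright in the pictures, so its glow doesn't confirm the lamp is off. I relied on the lever's position and the force at the stop. Otherwise the cameras agreed on the measured points to within about 2 to 4 mm.

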